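Check the oven door's roller switch

TASK

Three oven switches are screwed down on the bakery's steel bench for checking. Find the one whose lever arm carries a roller, push the roller down from above until its arm is about level, so that it clicks without being driven on towards its stop, keep it there for a second, then let it spring back up and move clear. Leave the other two switches unpressed.

Things in the scene. Friction and masses are not known exactly. Their poses are not given: they have to be found in the camera images.
- roller (a point): Centre of the black roller (36 mm diameter, 24 mm wide) at the free end of a flat steel arm on a grey housing 56 x 42 mm, 105 mm high. Own +x points along the arm to its shaft axis, 90 mm from here and 85 mm above the bench; y is along the shaft; at yaw 0 the arm reaches towards the robot. Untouched, this point is 120 mm above the bench; with the arm level, 85 mm (roller top 103 mm).
- roller_lever (a joint): Angle by which the roller's arm is pressed down, rad: 0 untouched (arm rises 0.40 rad towards the roller), clicks at 0.20, level at 0.40, overtravel from 0.60, hard stop 0.75. A spring resists with 2 N at first, 5 to 6 N when level, growing smoothly (no jump is felt at the click), and lifts the arm when it is let go.
- plain_lever (a joint): Angle of the bystander's arm, rad: a switch with the same housing and steel arm, but with a bare end and no roller. 0 untouched, grows when pressed down. Not to be pressed.
- plunger (a joint): Travel of the other bystander, m: a switch with the same housing but no arm, only an upright steel pin 16 mm thick on its top, tip 129 mm above the bench. 0 untouched, up to 0.008 pressed. Not to be pressed.
Not all that is in view belongs to the job. What is shaped like the part that bears plain_lever but green is not meant.

How it is judged:
On the way:
1. the roller's arm is pressed past its click, short of overtravel, and kept there for half a second (value of joint roller_lever between 0.2 and 0.6 rad), for 0.5 s.
At the end, for the whole second after the job is handed in: After the press, the roller's arm is back up (within 0.08 rad of untouched), the plain lever is up (within 0.08 rad) and the plunger is out (within 3 mm) (value of joint each of roller_lever, plain_lever below 0.08 rad and value of joint plunger below 0.003 m).
It fails at once if the roller's arm is driven into overtravel (0.60 rad or more) (value of joint roller_lever above 0.6 rad).
It fails at once if the plain lever is pressed (more than 0.12 rad) (value of joint plain_lever above 0.12 rad).
It fails at once if the plunger is pressed (more than 3 mm) (value of joint plunger above 0.003 m).
It also fails if it takes over 32 s, if anything falls off the work surface, if the arm or the gripper's body presses on something with over 40 N, if the wrist force passes 120 N, or if a joint passes its speed limit or range.

ROBOT

A 7-joint arm with a two-finger parallel gripper is mounted at the origin on the work surface. World frame = base frame: x ahead of the robot, y to its left, z up, the work surface at z = 0. Lengths are in m, angles in rad, forces in N, time in s.
With the tool pointing down it reaches from about 0.425 to 0.95 m from the base axis. Payload 16.7 kg.
Tool frame: the origin (TCP) lies between the finger pads; the fingertips stand 22 mm ahead of it and the grasp point (between the pads) lies 3 mm ahead of it; z points along the fingers, x is the direction in which the jaws open and shut, and the axes are right-handed (so a half turn about z gives the same grasp; the last joint's range is limited). The gripper opens to 94 mm and grips with 3 to 60 N. Pads are 16 mm wide; open, the fingers measure 119 mm over their backs; the gripper's body (75 mm by 177 mm) begins 78 mm behind the grasp point.
Start: joints at [1.028, 0.426, 0.074, 1.606, -0.034, 1.111, -0.067], TCP at [0.258, -0.624, 0.227] pointing down, gripper open.
Joint ranges: [-2.85, 2.85], [-0.5, 2.14], [-1.23, 1.37], [0.21, 2.46], [-1.02, 4.16], [0.16, 2.05], [-2.73, 2.73]. Speed limits (rad/s): [1.89, 1.89, 2.39, 2.39, 3.01, 3.01, 3.01].

INTERFACE

Orientations are given as a rotation vector (axis times angle).
In Python, from workcell import status, cams, bot gives the robot as it stands.
- The arm moves only by the tool jog_arm, never from a script. Its argument "series" is a list of rows, each an object with "claw": the finger opening in mm, from 0 to 94; "delta_pos": the shift along the tool's x, y, z in mm, a list of three; "yaw": the turn about the tool's z in rad. A call has 1 to 8 rows; each row shifts and turns the pose as measured when the row begins, along the tool's axes as they then stand; what a row does not reach is not made up. A row lasts 1/10 s, in which the tool goes at most 50 mm and 8.59 degrees, less where a joint would pass 70% of its speed; a pose out of reach is approached as far as the arm can. A call with a gripper value outside its range is refused whole. The fingers move at their own pace and stop on an object; "grip_force" is the grip in N (left out, the last holds). Time passes only in rows, so rows that do not move let the fingers close. It gives the time, the measured TCP pose, the force and the opening at its end, in the units of the state.
- status.observe(): the state, without advancing time (a new reading comes with each control period).
- cams.camera(name): name is "scene" or "top" or "wrist"; returns the picture (400x640x3 uint8, red, green, blue); there is no depth.
- cams.calibration(name): a dict with "intrinsics" (3x3 intrinsics, pixels), "rvec" (rotation vector, rad) and "tvec" (3), from world to camera coordinates, as OpenCV has them; the wrist camera has in their place "mount" (4x4, takes a point from camera to tool coordinates, whose origin is the TCP and whose axes are the tool frame's). Camera axes: x right, y down, z forward; pixel columns grow to the right and rows downward; lengths in m; the calibration is good to about 2 mm. A picture is of the moment at which its call begins: read the wrist's pose just before it. calibration takes no time and is no camera call.
- bot.hand_in(): hands the job in, once; it reports no verdict.
The state is a dict: "clock": time; "joint_pos": joint angles; "qd": joint speeds; "joint_torque": joint torques, N m; "tcp_pos": TCP position; "ee_rot": TCP orientation; "ft_force": force on the tool from outside, world axes, zero at the start; "moment": the same for the moment, N m; "grip_width": finger opening in m.
Only numpy, scipy, OpenCV 4.12 (cv2) and the standard library are available. Lean on these libraries where they do the work, as an engineer would, in place of code of your own. Each camera call takes 0.05 s, during which the arm holds its last target.

## Working session

There is one attempt and no reset: what is moved stays moved. The work goes in short steps, Python scripts to look and compute and a tool call to move; the robot and the scene stay as the last step left them, time stands still between calls to the robot, and variables do not carry over. Pictures are saved under pics/ and viewed, and the job is handed in when it is done.

Besides the shell and the picture viewer there is one more tool, called after ">>>" by a JSON object that holds its "name" and its "arguments". jog_arm: Moves the arm, as the interface text tells. Its arguments: {"type":"object","properties":{"series":{"type":"array","items":{"type":"object","properties":{"claw":{"type":"number"},"delta_pos":{"type":"array","items":{"type":"number"}},"yaw":{"type":"number"}}}},"grip_force":{"type":"number"}},"required":["series"]}

```bash
mkdir -p pics; ls
python3 - <<'E'
from workcell import status,cams,bot
import cv2
print(status.observe())
for n in ["scene","top","wrist"]:
    im=cams.camera(n); cv2.imwrite(f"pics/{n}0.png",im[:,:,::-1]); print(n,cams.calibration(n))
E
```

```text
pics
{'clock': 0.0, 'joint_pos': array([ 1.02849742,  0.42672588,  0.07385812,  1.6066268 , -0.03409133,
        1.11078992, -0.06709863]), 'qd': array([-1.19911240e-03,  2.11758840e-03,  3.76634994e-04,  6.02977430e-05,
       -1.27545815e-03,  1.36687258e-03,  2.12365655e-04]), 'joint_torque': array([-1.23799646e-04, -9.35812211e+01,  3.66559401e+00, -4.54200840e+01,
       -4.87709977e-02,  2.01300764e-02,  1.39437802e-04]), 'tcp_pos': array([ 0.25817819, -0.62321954,  0.22677117]), 'ee_rot': array([-2.61167538e+00,  1.74494065e+00,  1.77182796e-03]), 'ft_force': array([ 0.56079618, -0.55830393, -0.41776319]), 'moment': array([-0.03813641, -0.00060615, -0.00707429]), 'grip_width': 0.094075093362946}
scene {'intrinsics': array([[479.33644271,   0.        , 307.8403842 ],
       [  0.        , 479.33644271, 191.19181998],
       [  0.        ,   0.        ,   1.        ]]), 'rvec': array([ 2.24997448,  1.36005936, -0.38337036]), 'tvec': array([-0.23224374, -0.34470395,  1.42786862])}
top {'intrinsics': array([[458.50207217,   0.        , 323.16490964],
       [  0.        , 458.50207217, 207.16797491],
       [  0.        ,   0.        ,   1.        ]]), 'rvec': array([ 2.09824259, -2.12804663,  0.22642251]), 'tvec': array([-0.00112251,  0.53528176,  0.88192087])}
wrist {'intrinsics': array([[288.87077589,   0.        , 320.55771878],
       [  0.        , 288.87077589, 201.13140995],
       [  0.        ,   0.        ,   1.        ]]), 'mount': array([[ 9.99999307e-01,  1.50302426e-04,  1.16729957e-03,
         1.06161925e-03],
       [-4.56632650e-04,  9.63667509e-01,  2.67104329e-01,
        -7.75056792e-02],
       [-1.08474224e-03, -2.67104677e-01,  9.63666911e-01,
        -1.55971812e-01],
       [ 0.00000000e+00,  0.00000000e+00,  0.00000000e+00,
         1.00000000e+00]])}
```

View pics/top0.png

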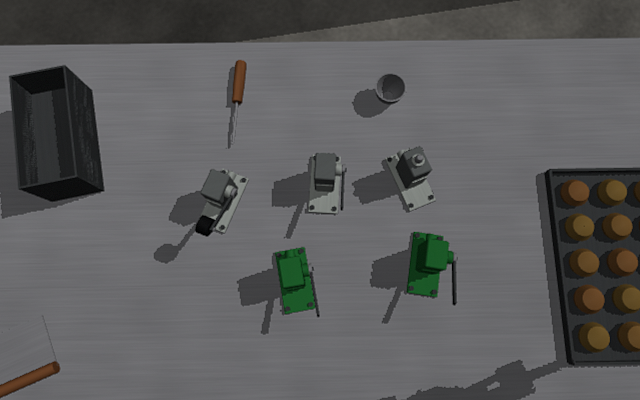

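View pics/scene0.png

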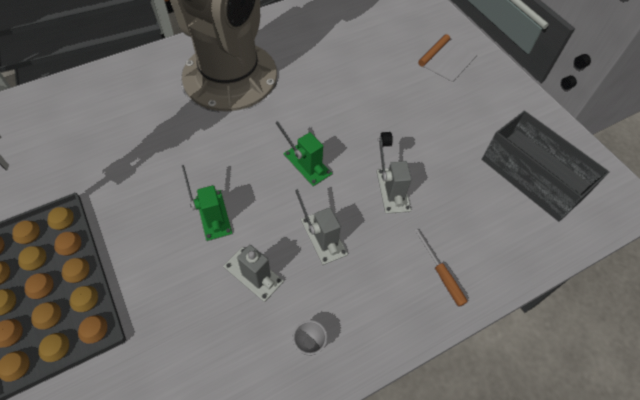

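View pics/wrist0.png

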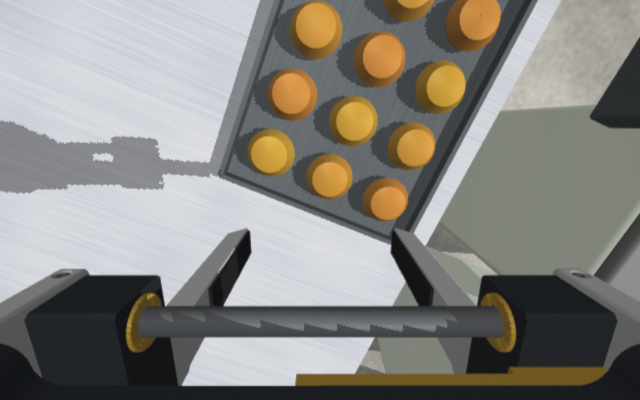

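The top view shows the roller (black) at about (205,226) on the leftmost grey switch. The plain lever switch is at (325,185), the plunger at (412,165), and the two green decoys are below them. In the scene view the roller is at (387,139). The wrist camera sees only the tray. Next I'll triangulate the roller.

```bash
cat > h.py <<'E'
import numpy as np,cv2
from workcell import cams
def cam(n):
    c=cams.calibration(n);R=cv2.Rodrigues(c["rvec"])[0];return c["intrinsics"],R,c["tvec"]
def tri(pt,ps):
    Ps=[k@np.c_[R,t] for k,R,t in (cam("top"),cam("scene"))]
    X=cv2.triangulatePoints(Ps[0],Ps[1],np.array(pt,float),np.array(ps,float))[:,0];X=X[:3]/X[3]
    for n,p in (("top",pt),("scene",ps)):
        print("  reproj err",n,(proj(n,X)-p).round(2))
    return X
def proj(n,X):
    k,R,t=cam(n);q=k@(R@np.asarray(X)+t);return q[:2]/q[2]
def plane(n,p,z):
    k,R,t=cam(n);d=R.T@np.linalg.solve(k,[p[0],p[1],1]);o=-R.T@t;return o+d*(z-o[2])/d[2]
E
python3 - <<'E'
from h import *
out=[]
for n,(x0,y0,x1,y1) in {"top":(185,205,225,245),"scene":(370,122,402,152)}.items():
    im=cv2.imread(f"pics/{n}0.png")
    g=im.max(2)[y0:y1,x0:x1]
    m=(g<40).astype(np.uint8)
    N,l,s,c=cv2.connectedComponentsWithStats(m)
    print(n,s[1:],c[1:]+[x0,y0])
    i=1+np.argmax(s[1:,4]); out.append(c[i]+[x0,y0])
    cv2.imwrite(f"pics/crop_{n}.png",cv2.resize(im[y0-45:y1+20,x0-20:x1+50],None,fx=5,fy=5,interpolation=0))
X=tri(*out);print(X)
for n,p in zip(("top","scene"),out):print(plane(n,p,.12))
E
```

```text
top [[ 30   0   2   1   2]
 [ 33   1   1   1   1]
 [ 36   0   3   2   5]
 [ 35   2   1   1   1]
 [ 29   4  11  18  24]
 [ 10  10  20  21 267]
 [ 36  21   1   1   1]
 [ 37  21   2   3   4]] [[215.5        205.        ]
 [218.         206.        ]
 [222.2        205.4       ]
 [220.         207.        ]
 [219.33333333 217.33333333]
 [204.16479401 225.14606742]
 [221.         226.        ]
 [222.75       227.25      ]]
scene [[ 11  11  11  13 121]] [[386.38842975 138.70247934]]
  reproj err top [0.09 0.04]
  reproj err scene [ 0.07 -0.02]
[0.48996841 0.21643196 0.12033441]
[0.49010046 0.21668147 0.12      ]
[0.4897365 0.2164538 0.12     ]
```

View pics/crop_top.png

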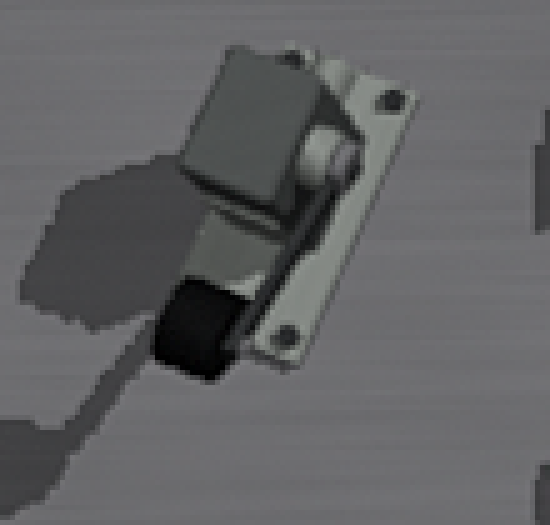

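View pics/crop_scene.png

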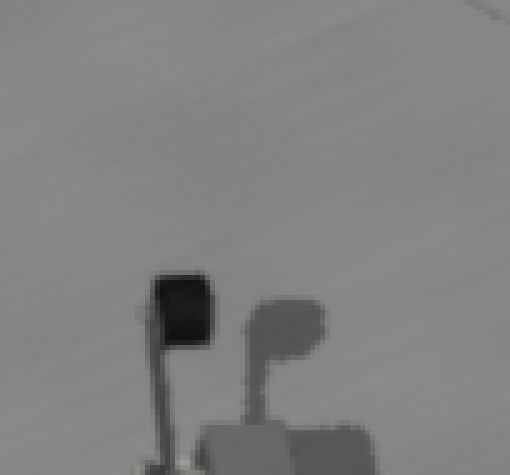

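Run:
```python
from h import *
from scipy.spatial.transform import Rotation as Ro
from workcell import status
a=plane("top",(248,179),.005);b=plane("top",(225,233),.005);print(a,b,np.linalg.norm(a-b))
d=(a-b)[:2];d/=np.linalg.norm(d);print("yaw plate",np.arctan2(d[1],d[0]))
# housing top edges at z .105 : crop left edge (228,48)->(182,165)
c=lambda u,v:(u/5+165,v/5+160)
a=plane("top",c(228,46),.105);b=plane("top",c(182,168),.105);e=a-b;print(np.linalg.norm(e),"yaw housing",np.arctan2(e[1],e[0]))
h=plane("top",c(335,150),.085);r=np.array([.490,.2165,.12]);print("hub",h,np.linalg.norm((h-r)[:2]))
s=status.observe();R=Ro.from_rotvec(s["ee_rot"]).as_matrix();print(R.round(3));print(s["tcp_pos"])
for y in (-.3,-.35,-.4):
    u=np.array([np.cos(y),np.sin(y)]);sh=r[:2]+.0829*u; tgt=sh-.0865*u;print(y,sh,tgt, proj("top",[*sh,.085]))
```

```text
[0.61131215 0.15451717 0.005     ] [0.49262635 0.20121346 0.005     ] 0.12754161210841075
yaw plate -0.374842444468591
0.05180348363273447 yaw housing -0.3160090256025427
hub [0.56663677 0.17297573 0.085     ] 0.08813374466184477
[[ 0.383 -0.924 -0.   ]
 [-0.924 -0.383  0.001]
 [-0.001  0.    -1.   ]]
[ 0.25824402 -0.62331618  0.22694499]
-0.3 [0.56919739 0.19200137] [0.48656079 0.21756387] [222.49829831 188.88226188]
-0.35 [0.567874   0.18807377] [0.48661826 0.21773443] [224.44705002 189.49901684]
-0.4 [0.56635596 0.18421722] [0.48668418 0.21790191] [226.35837179 190.21121244]
```

The two views agree. The roller is at (0.490, 0.2165, 0.120), which matches the stated 120 mm height. The arm yaw is about -0.36. I'll first turn the tool so its x axis lies along the arm and close the fingers.

>>> {"name": "jog_arm", "arguments": {"series": [{"claw":0,"yaw":-0.137,"delta_pos":[0,0,0]},{"claw":0,"yaw":-0.137,"delta_pos":[0,0,0]},{"claw":0,"yaw":-0.137,"delta_pos":[0,0,0]},{"claw":0,"yaw":-0.137,"delta_pos":[0,0,0]},{"claw":0,"yaw":-0.137,"delta_pos":[0,0,0]},{"claw":0,"yaw":-0.137,"delta_pos":[0,0,0]}]}}

```text
clock: 0.75
tcp_pos: [0.2581, -0.6223, 0.225]
ee_rot: [-3.097, 0.51, 0.005]
ft_force: [0.4, 0.3, 0.4]
grip_width: 0.0492
```

```bash
cat > st.py <<'E'
from h import *
from scipy.spatial.transform import Rotation as Ro
from workcell import status
import sys
s=status.observe();R=Ro.from_rotvec(s["ee_rot"]).as_matrix()
print(s["clock"],s["tcp_pos"].round(4),"xang",np.arctan2(R[1,0],R[0,0]).round(4),"z",R[:,2].round(4),"F",s["ft_force"].round(2),"grip",s["grip_width"].round(4),"q",s["joint_pos"].round(2))
for a in sys.argv[1:]:
    t=np.array(eval(a));print("tool delta mm to",t,(R.T@(t-s["tcp_pos"])*1000).round(1))
E
python3 st.py .56,-.15,.227 .487,.2175,.227
```

```text
Traceback (most recent call last):
  File "st.py", line 6, in <module>
    print(s["clock"],s["tcp_pos"].round(4),"xang",np.arctan2(R[1,0],R[0,0]).round(4),"z",R[:,2].round(4),"F",s["ft_force"].round(2),"grip",s["grip_width"].round(4),"q",s["joint_pos"].round(2))
                                                                                                                                           ^^^^^^^^^^^^^^^^^^^^^
AttributeError: 'float' object has no attribute 'round'
```

```bash
sed -i 's/s\["grip_width"\].round(4)/round(s["grip_width"],4)/' st.py
python3 st.py .56,-.15,.227 .487,.2175,.227
```

```text
0.75 [ 0.2581 -0.6223  0.225 ] xang -0.3267 z [-0.0023  0.0037 -1.    ] F [0.44 0.27 0.39] grip 0.0492 q [ 1.15  0.43 -0.1   1.6   0.05  1.12  0.72]
tool delta mm to [ 0.56  -0.15   0.227] [ 134.3 -544.2   -0.9]
tool delta mm to [0.487  0.2175 0.227 ] [-5.280e+01 -8.688e+02  6.000e-01]
```

>>> {"name": "jog_arm", "arguments": {"series": [{"claw":0,"delta_pos":[10,-39,0],"yaw":0},{"claw":0,"delta_pos":[10,-39,0],"yaw":0},{"claw":0,"delta_pos":[10,-39,0],"yaw":0},{"claw":0,"delta_pos":[10,-39,0],"yaw":0},{"claw":0,"delta_pos":[10,-39,0],"yaw":0},{"claw":0,"delta_pos":[10,-39,0],"yaw":0},{"claw":0,"delta_pos":[10,-39,0],"yaw":0},{"claw":0,"delta_pos":[10,-39,0],"yaw":0}]}}

```text
clock: 1.55
tcp_pos: [0.4329, -0.3464, 0.2229]
ee_rot: [-3.096, 0.515, 0.01]
ft_force: [1.8, -0.4, 0.4]
grip_width: 0.0006
```

```bash
python3 st.py .56,-.15,.227 .487,.2175,.227
```

```text
1.55 [ 0.4329 -0.3464  0.2229] xang -0.3297 z [-0.0058  0.0044 -1.    ] F [ 1.77 -0.42  0.43] grip 0.0006 q [ 0.77  0.25 -0.24  1.87  0.07  1.04  0.16]
tool delta mm to [ 0.56  -0.15   0.227] [  56.6 -227.    -3.9]
tool delta mm to [0.487  0.2175 0.227 ] [-131.4 -551.1   -1.9]
```

>>> {"name": "jog_arm", "arguments": {"series": [{"claw":0,"delta_pos":[9,-38,-1],"yaw":0},{"claw":0,"delta_pos":[9,-38,-1],"yaw":0},{"claw":0,"delta_pos":[9,-38,-1],"yaw":0},{"claw":0,"delta_pos":[9,-38,-1],"yaw":0},{"claw":0,"delta_pos":[9,-38,-1],"yaw":0},{"claw":0,"delta_pos":[0,-40,-1],"yaw":0},{"claw":0,"delta_pos":[-15,-40,-1],"yaw":0},{"claw":0,"delta_pos":[-20,-40,-1],"yaw":0}]}}

```text
clock: 2.35
tcp_pos: [0.5477, -0.0444, 0.2307]
ee_rot: [-3.095, 0.517, 0.012]
ft_force: [1.4, 0.4, -0.0]
grip_width: 0.0005
```

```bash
python3 st.py  .487,.2175,.227
```

```text
2.35 [ 0.5477 -0.0444  0.2307] xang -0.3312 z [-0.0066  0.0051 -1.    ] F [ 1.38  0.39 -0.02] grip 0.0005 q [ 0.33  0.25 -0.42  1.86  0.11  1.06 -0.47]
tool delta mm to [0.487  0.2175 0.227 ] [-142.6 -227.9    5.4]
```

>>> {"name": "jog_arm", "arguments": {"series": [{"claw":0,"delta_pos":[-20,-33,0],"yaw":0},{"claw":0,"delta_pos":[-20,-33,0],"yaw":0},{"claw":0,"delta_pos":[-20,-33,0],"yaw":0},{"claw":0,"delta_pos":[-20,-33,0],"yaw":0},{"claw":0,"delta_pos":[-20,-33,0],"yaw":0},{"claw":0,"delta_pos":[-20,-33,0],"yaw":0},{"claw":0,"delta_pos":[-20,-30,0],"yaw":0},{"claw":0,"delta_pos":[0,0,0],"yaw":0.03}]}}

```text
clock: 3.15
tcp_pos: [0.4831, 0.233, 0.2324]
ee_rot: [-3.087, 0.553, 0.013]
ft_force: [0.2, -0.1, 0.8]
grip_width: 0.0005
```

```bash
python3 st.py  .487,.2175,.227
python3 - <<'E'
from workcell import cams
import cv2
for n in ("wrist","scene"): cv2.imwrite(f"pics/{n}1.png",cams.camera(n)[:,:,::-1])
E
```

```text
3.15 [0.4831 0.233  0.2324] xang -0.3543 z [-0.0072  0.0066 -1.    ] F [ 0.22 -0.14  0.75] grip 0.0005 q [-0.06  0.25 -0.58  1.88  0.14  1.06 -1.06]
tool delta mm to [0.487  0.2175 0.227 ] [ 9.1 13.2  5.3]
```

View pics/wrist1.png

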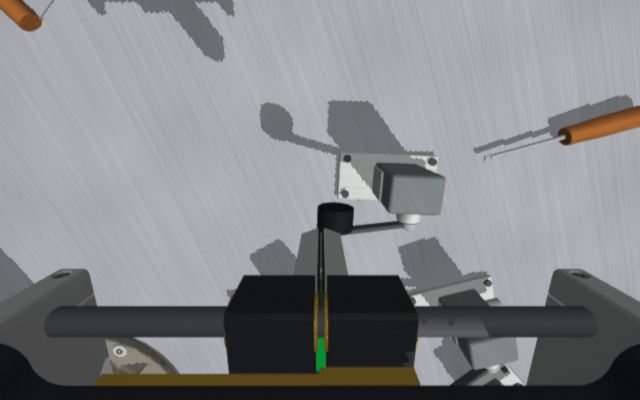

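View pics/scene1.png

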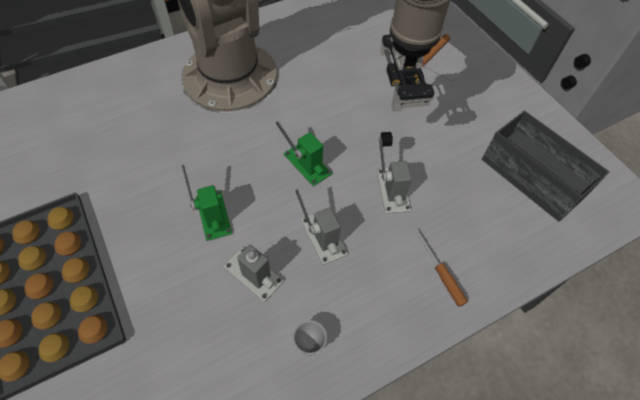

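```bash
python3 - <<'E'
from h import *
from scipy.spatial.transform import Rotation as Ro
from workcell import status
s=status.observe();R=Ro.from_rotvec(s["ee_rot"]).as_matrix();c=cams.calibration("wrist")
T=np.eye(4);T[:3,:3]=R;T[:3,3]=s["tcp_pos"];T=T@c["mount"]
def pw(X):
    q=c["intrinsics"]@(T[:3,:3].T@(np.array(X)-T[:3,3]));return q[:2]/q[2]
def ray(p,z):
    d=T[:3,:3]@np.linalg.solve(c["intrinsics"],[*p,1]);return T[:3,3]+d*(z-T[2,3])/d[2]
print("pred roller",pw([.490,.2165,.12]), "ray",ray((336,216),.12),"tip px",pw(s["tcp_pos"]+R[:,2]*.022))
print("hub end",ray((410,218),.085), "scene tip",proj("scene",s["tcp_pos"]+R[:,2]*.022))
g=cv2.imread("pics/wrist1.png")[170:270,280:430];cv2.imwrite("pics/w1c.png",cv2.resize(g,None,fx=5,fy=5,interpolation=0))
E
python3 st.py .487,.217,.15
```

```text
pred roller [330.47728207 213.38248328] ray [0.49413643 0.21210449 0.12      ] tip px [319.22827698 240.64888761]
hub end [0.5673447  0.17009639 0.085     ] scene tip [395.70411245 109.98604194]
3.25 [0.4845 0.2291 0.2321] xang -0.3586 z [-0.0072  0.0048 -1.    ] F [-0.18 -0.57 -0.54] grip 0.0003 q [-0.06  0.25 -0.58  1.88  0.14  1.06 -1.05]
tool delta mm to [0.487 0.217 0.15 ] [ 7.3 10.6 82. ]
```

View pics/w1c.png

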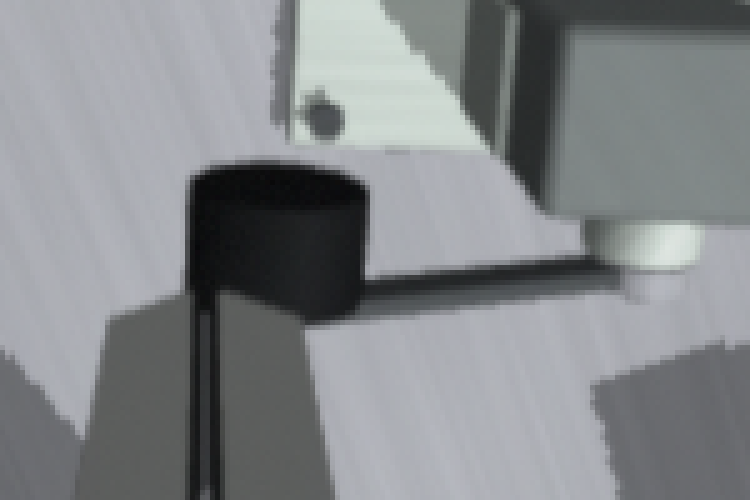

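The arm was still settling during that picture. Allowing for that, the wrist ray puts the roller within about 3 mm of the triangulated point. I'll move over the roller, stay above it, and recheck.

>>> {"name": "jog_arm", "arguments": {"series": [{"claw":0,"delta_pos":[7,11,10],"yaw":0},{"claw":0,"delta_pos":[0,0,20],"yaw":0},{"claw":0,"delta_pos":[0,0,10],"yaw":0},{"claw":0,"delta_pos":[0,0,0],"yaw":0},{"claw":0,"delta_pos":[0,0,0],"yaw":0}]}}

```text
clock: 3.75
tcp_pos: [0.4887, 0.2089, 0.1887]
ee_rot: [-3.089, 0.566, 0.013]
ft_force: [0.1, 0.3, 0.3]
grip_width: 0.0005
```

```bash
python3 st.py .4875,.217,.125
python3 - <<'E'
from h import *
from scipy.spatial.transform import Rotation as Ro
from workcell import status
s=status.observe();R=Ro.from_rotvec(s["ee_rot"]).as_matrix();c=cams.calibration("wrist")
im=cams.camera("wrist");im2=cams.camera("scene")
T=np.eye(4);T[:3,:3]=R;T[:3,3]=s["tcp_pos"];T=T@c["mount"]
q=c["intrinsics"]@(T[:3,:3].T@(np.array([.490,.2165,.12])-T[:3,3]));print("pred roller",q[:2]/q[2])
g=np.ascontiguousarray(im[140:280,240:440,::-1]);cv2.imwrite("pics/w2c.png",cv2.resize(g,None,fx=4,fy=4,interpolation=0))
cv2.imwrite("pics/s2c.png",cv2.resize(im2[60:220,330:470,::-1],None,fx=3.7,fy=3.7,interpolation=0))
E
python3 st.py
```

```text
3.75 [0.4887 0.2089 0.1887] xang -0.3626 z [-0.008   0.0024 -1.    ] F [0.08 0.29 0.27] grip 0.0005 q [-0.04  0.29 -0.56  1.93  0.17  0.98 -1.05]
tool delta mm to [0.4875 0.217  0.125 ] [-3.4 -7.2 63.8]
pred roller [318.44741504 209.06668298]
3.85 [0.4888 0.2094 0.1892] xang -0.3624 z [-0.0073  0.0027 -1.    ] F [ 0.14 -0.58  0.62] grip 0.0002 q [-0.04  0.29 -0.56  1.93  0.17  0.98 -1.05]
```

View pics/w2c.png

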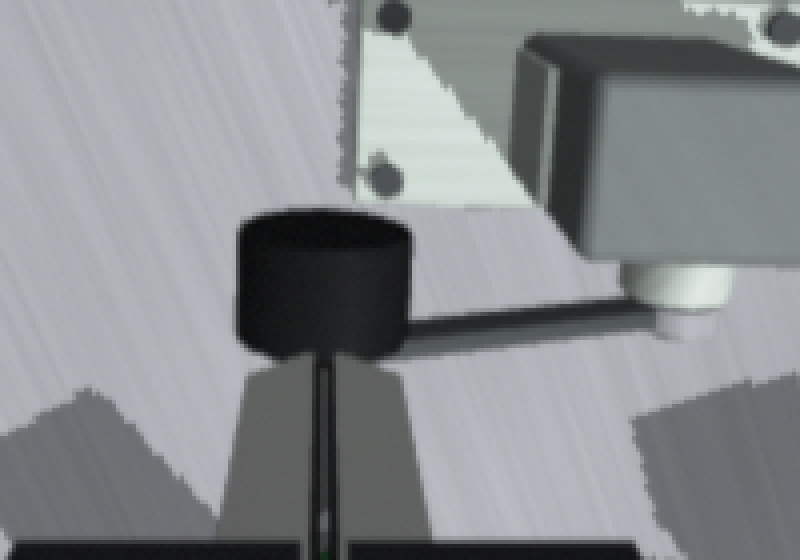

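View pics/s2c.png

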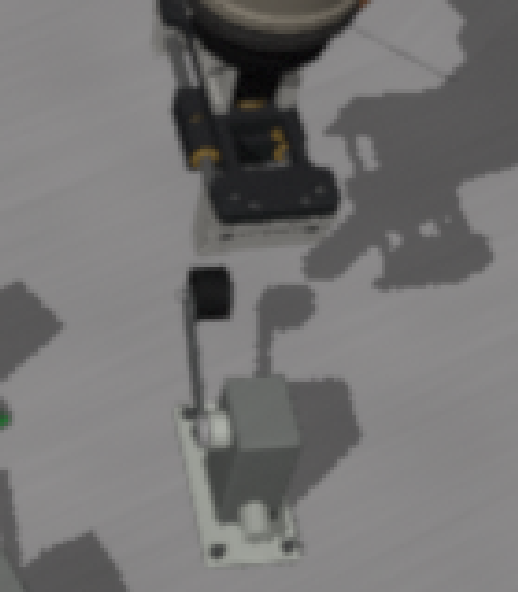

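>>> {"name": "jog_arm", "arguments": {"series": [{"claw":0,"delta_pos":[-3,-7,0],"yaw":0},{"claw":0,"delta_pos":[0,0,0],"yaw":0},{"claw":0,"delta_pos":[0,0,0],"yaw":0}]}}

```text
clock: 4.15
tcp_pos: [0.489, 0.2182, 0.1905]
ee_rot: [-3.088, 0.565, 0.009]
ft_force: [0.7, 0.0, 0.1]
grip_width: 0.0003
```

```bash
python3 st.py .4873,.2165,.125
```

```text
4.15 [0.489  0.2182 0.1905] xang -0.362 z [-0.0053  0.0035 -1.    ] F [0.71 0.02 0.08] grip 0.0003 q [-0.06  0.29 -0.57  1.93  0.18  0.98 -1.06]
tool delta mm to [0.4873 0.2165 0.125 ] [-0.6  2.3 65.5]
```

>>> {"name": "jog_arm", "arguments": {"series": [{"claw":0,"delta_pos":[0,1,12],"yaw":0},{"claw":0,"delta_pos":[0,1,10],"yaw":0},{"claw":0,"delta_pos":[0,0,6],"yaw":0},{"claw":0,"delta_pos":[0,0,6],"yaw":0},{"claw":0,"delta_pos":[0,0,6],"yaw":0},{"claw":0,"delta_pos":[0,0,6],"yaw":0}]}}

```text
clock: 4.75
tcp_pos: [0.4872, 0.2174, 0.1411]
ee_rot: [-3.087, 0.563, 0.01]
ft_force: [-3.0, 1.4, 5.9]
grip_width: 0.0001
```

```bash
python3 st.py .4873,.2165,.125
```

```text
4.75 [0.4872 0.2174 0.1411] xang -0.3608 z [-0.0058  0.0043 -1.    ] F [-3.04  1.39  5.94] grip 0.0001 q [-0.08  0.35 -0.55  1.98  0.22  0.88 -1.1 ]
tool delta mm to [0.4873 0.2165 0.125 ] [ 0.5  0.8 16.1]
```

>>> {"name": "jog_arm", "arguments": {"series": [{"claw":0,"delta_pos":[0,0,5],"yaw":0},{"claw":0,"delta_pos":[0,0,5],"yaw":0},{"claw":0,"delta_pos":[0,0,3],"yaw":0},{"claw":0,"delta_pos":[0,0,0],"yaw":0}]}}

```text
clock: 5.15
tcp_pos: [0.4862, 0.2182, 0.1261]
ee_rot: [-3.088, 0.561, 0.013]
ft_force: [-2.5, -0.4, 5.4]
grip_width: 0.0002
```

```bash
python3 st.py .4873,.2165,.125;python3 - <<'E'
from h import *
im2=cams.camera("scene");im=cams.camera("wrist")
cv2.imwrite("pics/s3c.png",cv2.resize(im2[60:220,330:470,::-1],None,fx=3.7,fy=3.7,interpolation=0))
cv2.imwrite("pics/w3c.png",cv2.resize(im[140:280,240:440,::-1],None,fx=4,fy=4,interpolation=0))
E
python3 st.py
```

```text
5.15 [0.4862 0.2182 0.1261] xang -0.3597 z [-0.0074  0.0045 -1.    ] F [-2.55 -0.37  5.36] grip 0.0002 q [-0.08  0.37 -0.54  1.99  0.24  0.85 -1.12]
tool delta mm to [0.4873 0.2165 0.125 ] [1.6 1.2 1.1]
5.25 [0.4863 0.2181 0.1265] xang -0.3599 z [-0.0072  0.0045 -1.    ] F [-3.15  0.96  5.01] grip 0.0003 q [-0.08  0.37 -0.54  1.99  0.24  0.85 -1.12]
```

View pics/s3c.png

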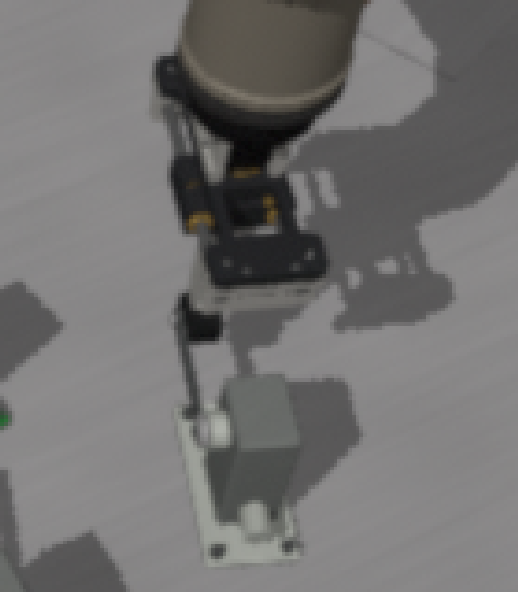

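View pics/w3c.png

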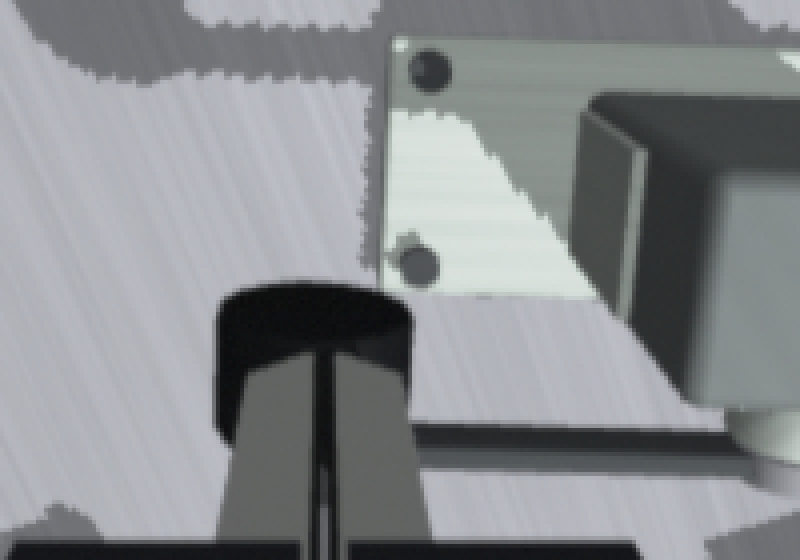

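The tip sits on the roller and the arm looks level in the wrist view. The force is about 5 N and the TCP height is 0.126, as planned. I'll hold here.

>>> {"name": "jog_arm", "arguments": {"series": [{"claw":0,"delta_pos":[0,0,0],"yaw":0},{"claw":0,"delta_pos":[0,0,0],"yaw":0},{"claw":0,"delta_pos":[0,0,0],"yaw":0},{"claw":0,"delta_pos":[0,0,0],"yaw":0},{"claw":0,"delta_pos":[0,0,0],"yaw":0},{"claw":0,"delta_pos":[0,0,0],"yaw":0},{"claw":0,"delta_pos":[0,0,0],"yaw":0}]}}

```text
clock: 5.95
tcp_pos: [0.4864, 0.2181, 0.1269]
ee_rot: [-3.088, 0.562, 0.011]
ft_force: [-3.5, 0.4, 6.0]
grip_width: 0.0002
```

>>> {"name": "jog_arm", "arguments": {"series": [{"claw":0,"delta_pos":[0,0,0],"yaw":0},{"claw":0,"delta_pos":[0,0,0],"yaw":0},{"claw":0,"delta_pos":[0,0,0],"yaw":0},{"claw":0,"delta_pos":[0,0,0],"yaw":0},{"claw":0,"delta_pos":[0,0,0],"yaw":0}]}}

```text
clock: 6.45
tcp_pos: [0.4865, 0.2181, 0.1273]
ee_rot: [-3.088, 0.562, 0.011]
ft_force: [-2.9, 1.0, 5.2]
grip_width: 0.0004
```

Held for more than 1.2 s at level. Now I'll lift gently and move clear.

>>> {"name": "jog_arm", "arguments": {"series": [{"claw":0,"delta_pos":[0,0,-8],"yaw":0},{"claw":0,"delta_pos":[0,0,-10],"yaw":0},{"claw":0,"delta_pos":[0,0,-12],"yaw":0},{"claw":0,"delta_pos":[0,0,-20],"yaw":0},{"claw":0,"delta_pos":[0,0,-25],"yaw":0},{"claw":0,"delta_pos":[0,0,-25],"yaw":0},{"claw":0,"delta_pos":[0,0,0],"yaw":0},{"claw":0,"delta_pos":[0,0,0],"yaw":0}]}}

```text
clock: 7.25
tcp_pos: [0.488, 0.2169, 0.2365]
ee_rot: [-3.087, 0.563, 0.005]
ft_force: [-0.6, -0.6, -1.0]
grip_width: 0.0005
```

```bash
python3 st.py
python3 - <<'E'
from h import *
im2=cams.camera("scene");cv2.imwrite("pics/s4.png",im2[:,:,::-1])
x0,y0,x1,y1=370,122,402,152
m=(im2.max(2)[y0:y1,x0:x1]<40).astype(np.uint8)
N,l,s,c=cv2.connectedComponentsWithStats(m);print(s[1:],c[1:]+[x0,y0],"start 386.4 138.7")
a=cv2.imread("pics/scene0.png");b=im2[:,:,::-1]
for n,(x,y,X,Y) in {"plain":(292,183,345,262),"plunger":(228,240,285,298)}.items(): print(n,"max diff",np.abs(a[y:Y,x:X].astype(int)-b[y:Y,x:X]).max(2).mean())
E
```

```text
7.25 [0.488  0.2169 0.2365] xang -0.3607 z [-0.0028  0.004  -1.    ] F [-0.56 -0.62 -1.01] grip 0.0005 q [-0.04  0.24 -0.58  1.88  0.14  1.07 -1.03]
[[ 11  11  11  13 120]] [[386.35       138.65833333]] start 386.4 138.7
plain max diff 1.0422737043229042
plunger max diff 1.0511191772534785
```

View pics/s4.png

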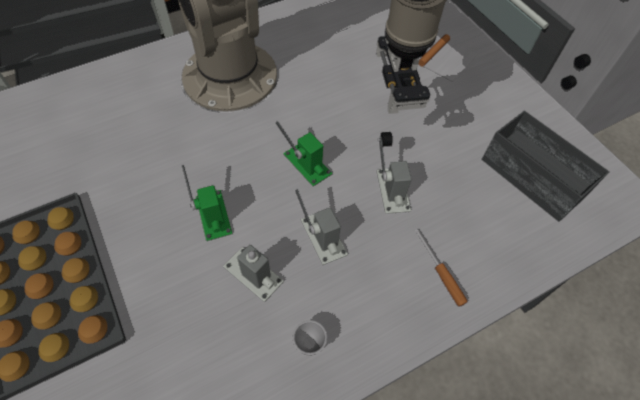

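The roller is back at (386.4,138.7), its starting pixel. The plain lever and plunger look unchanged, and the gripper is about 75 mm above the roller.

```bash
python3 -c "
from workcell import bot
print(bot.hand_in())"
```

```text
the job is handed in; nothing more can be done
None
```

I pressed the roller switch to about level, held it there for more than a second, let it spring back, moved clear and handed the job in at about 7.3 s of the 32 s allowed. No verdict was reported.

- **Finding it:** Two camera views put the roller at (0.490, 0.2165, 0.120), matching the stated 120 mm height. The wrist view agreed to about 2–3 mm.
- **Pressing:** With closed fingers I brought the fingertips down to about 104–105 mm above the bench, against 103 mm for a level arm. The force was 5–6 N vertically, as the spring should give when level, plus about 3 N sideways. The wrist view showed the arm level. It stayed there about 1.3 s, rising by about 1 mm.
- **Last checks:** After release the roller is back within 0.1 px of its starting spot in the scene view. The plain lever and plunger look unchanged, and the fingertips are about 75 mm above the roller.
- **One early mismatch:** The first wrist reading was about 6 mm off because the arm was still settling. Repeated with the arm at rest, it agreed.

I had no direct reading of the lever angles; these results come from the tool height, force and pictures.

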